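# Draw and hold a dose on the oil dosing pump

### The job

Draw a dose of oil on the hand dosing pump. First turn the reservoir's black vent cap anticlockwise (seen from above) about a quarter turn, to its stop, so that its steel tongue swings away from over the plunger, with the plunger left fully down meanwhile; then grip the plunger by its black handle and draw it straight up 40 mm out of its snug barrel, gently, without forcing it sideways against the bore and without drawing it much past that height. Hold it there: the program finishes with the gripper still holding the plunger 40 mm up, upright and still, and the other things on the bench left where they are.

Things in the scene. Friction and masses are not known exactly. Their poses are not given: they have to be found in the camera images.
- dosing_pump: Dosing pump, fixed, on a grey plate 95 x 215 x 12 mm (x, y, z). Origin: centre of the plate's underside. At its y = +55 mm a steel barrel, 52 mm wide, its mouth 90 mm above the bench, with an upright bore 22 mm wide, 78 mm deep. At y = -55 mm a white reservoir, 66 mm wide, narrowing to a neck 34 mm wide from 108 to 124 mm above the bench, with a black vent cap on it.
- vent_cap (a joint): Turn of the captive vent cap about its upright axis, rad: near 0 at the start (tongue over the plunger, about along the pump's +y), growing anticlockwise seen from above, to a stop at 1.45 (tongue about along the pump's -x). The cap does not rise; it turns stiffly (about 0.12 N m) and stays where it is left.
- cap_grip (a point): On the cap's axis 141 mm above the bench, the height to grip it; turns with the cap (+y along the tongue). The ribbed black cap is 36 mm wide, from 122 to 152 mm above the bench. A steel tongue 14 mm wide and 5 mm thick runs out from it, its underside 139 mm above the bench; grip the cap across the tongue's direction.
- tongue_tip (a point): End of the cap's steel tongue, 130 mm from the cap's axis, 142 mm above the bench. While over the plunger it keeps the plunger from being drawn.
- plunger: Loose plunger, 0.18 to 0.35 kg: steel rod 20 mm wide, 80 mm long with a rounded end, below a collar 36 mm wide and 8 mm thick, with a black handle 24 mm wide and 36 mm tall. Origin: centre of the collar's underside, z up the rod; fully down, the rod stands on the bore's bottom, the collar 2 mm above the mouth, origin 92 mm above the bench.
- plunger_grip (a point): Point on the plunger's axis, in its black handle, 29 mm above its origin (121 mm above the bench when fully down; the handle reaches from 100 to 136 mm; drawn 40 mm, a dark ring round the rod stands at the mouth).
- pigment0: Bystander: small pigment jar, 45 mm in diameter, 63 mm tall, beside the pump plate on the side away from the robot. Origin under its centre.
- soap_a: Bystander: cream soap bar, 55 x 80 x 29 mm (x, y, z), beside the pump plate on the robot's side. Origin under its centre.
- tape_roll: Bystander: roll of tape, 100 mm in diameter, 25 mm tall, left of the pump, near the bench's front edge. Origin under its centre.
- dropper_a: Bystander: dropper bottle, 33 mm in diameter, 102 mm tall, behind the pump. Origin under its centre.

How it is judged:
By the outcome, as a careful person would: the job done as asked, in the order asked, and still so for the second after the job is handed in, while the arm keeps its last pose, push and grip.
It also fails if it takes over 48 s, if anything falls off the work surface, if the arm or the gripper's body presses on something with over 40 N, if the wrist force passes 120 N, or if a joint passes its speed limit or range.

### The arm

A 6-joint arm with a two-finger parallel gripper is mounted at the origin on a cart in front of the work surface, level with it; the furniture and walls round the work are solid. World frame = base frame: x ahead of the robot, y to its left, z up, the work surface at z = 0. Lengths are in mm, angles in rad, forces in N, time in s.
With the tool pointing down it reaches from about 400 to 925 mm from the base axis. Payload 12.5 kg.
Tool frame: the origin (TCP) lies midway between the tips of the shut fingers; the grasp point (between the pads) lies 19 mm behind it; z points along the fingers, y is the line along which they close (so a half turn about z gives the same grasp; the last joint's range is limited). The gripper opens to 95 mm and grips with 3 to 60 N. Pads are 20 mm wide; open, the fingers measure 119 mm over their backs; the gripper's body (75 mm by 180 mm) begins 59 mm behind the grasp point.
Start: joints at [-1.438, 0.491, 1.559, -0, 1.092, -0.106], TCP at [147.858, -607.277, 214.661] pointing down, gripper open.
Joint ranges: [-3.1, 3.1], [-0.84, 2.19], [0.05, 2.79], [-1.13, 4.28], [0.06, 2.93], [-2.69, 2.69]. Speed limits (rad/s): [2.22, 2.22, 2.79, 3.14, 3.14, 3.14].

### API

Orientations are given as [roll, pitch, yaw] about the fixed x, y, z axes, in that order (R = Rz(yaw) Ry(pitch) Rx(roll)).
In Python, from cell import * gives the robot as it stands. The module is installed in compiled form; this text tells all that it offers.
- The arm moves only by the tool arm_command, never from a script. Its arguments are lists of equal length, an entry for each row: "delta_pos": the shift along the world's x, y, z in units of 250 mm (1.0 is 250 mm), a list of three; "delta_rot": the turn, a rotation vector about the world's x, y, z in units of 90 degrees (1.0 is 90 degrees), a list of three; "claw": the closure, from 0 (fully open) to 1 (shut). In form: {"delta_pos": [[tx, ty, tz], ...], "delta_rot": [[wx, wy, wz], ...], "claw": [claw, ...]}. A call has exactly 5 rows; each row is the pose to reach, as a shift and turn from the pose commanded when the call began; what a row does not reach only later rows make up. A row lasts 1/12 s, in which the tool goes at most 41.7 mm and 7.16 degrees, less where a joint would pass 70% of its speed; a pose out of reach is approached as far as the arm can. A call with a number of a shift or a turn outside -1 to 1 is refused whole. A call with a gripper value outside its range is refused whole. The fingers move at their own pace and stop on an object; the grip force is fixed at half the most. Time passes only in rows, so rows that repeat a pose let the fingers close, or fill a call up. It gives the time, the measured TCP pose, the force, the opening and the grip force at its end, in the units of the state.
- state(): the state, without advancing time (a new reading comes with each control period).
- read_camera(name): name is "scene" or "top" or "wrist"; returns the picture (400x640x3 uint8, red, green, blue); there is no depth.
- calibration(name): a dict with "camera_matrix" (3x3 intrinsics, pixels), "k1" (the pictures are not rectified: a ray, as slopes to the right and down, at radius r is drawn at 1 + k1 r^2 times it, then the intrinsics apply), "T" (4x4, takes a point from camera to world coordinates). Camera axes: x right, y down, z forward; pixel columns grow to the right and rows downward; lengths in mm; the calibration is good to about 2 mm. A picture is of the moment at which its call begins: read the wrist's pose just before it. calibration takes no time and is no camera call; for the wrist camera it gives the pose at the moment of the call.
- job_done(): hands the job in; it is judged then, once.
The state is a dict: "t": time; "joints": joint angles; "qvel": joint speeds; "tau": joint torques, N m; "eef_pos": TCP position; "tcp_rot": TCP orientation; "ft_force": force on the tool from outside, world axes, zero at the start; "moment": the same for the moment, N m; "opening": opening from 0.0 (shut) to 1.0 (fully open); "grip_force": force on a finger pad.
Only numpy, scipy, OpenCV 4.12 (cv2) and the standard library are available. Lean on these libraries where they do the work, as an engineer would, in place of code of your own. Each camera call takes 0.05 s, during which the arm holds its last target. There are 200 camera calls.

## Working session

There is one attempt and no reset: what is moved stays moved. The work goes in short steps, Python scripts to look and compute and a tool call to move; the robot and the scene stay as the last step left them, time stands still between calls to the robot, and variables do not carry over. Pictures are saved under pics/ and viewed, at most 10 in all, crops included, and the job is handed in when it is done.

Besides the shell and the picture viewer there is one more tool, called after "Call:" by a JSON object that holds its "api" and its "payload", one argument or row to a line. arm_command: Moves the arm, as the interface text tells. Shifts and turns lie within -1 to 1; 1 stands for 250 mm of shift or 90 degrees of turn. Its arguments: {"type":"object","properties":{"delta_pos":{"type":"array"},"delta_rot":{"type":"array"},"claw":{"type":"array"}},"required":["delta_pos","delta_rot","claw"]}

```bash
mkdir -p pics; python3 - <<'E'
from cell import *
import cv2,numpy as np
for n in("scene","top"):
    c=calibration(n);im=read_camera(n);cv2.imwrite(f"pics/{n}0.png",im[:,:,::-1]);print(n,c["camera_matrix"],c["k1"],np.round(c["T"],3))
s=state();print(s)
E
```

```text
scene [[377.35890067   0.         317.5970512 ]
 [  0.         377.35890067 200.90530514]
 [  0.           0.           1.        ]] 0.006649795546345222 [[ 8.93000e-01 -2.23000e-01  3.90000e-01  2.61169e+02]
 [-4.49000e-01 -4.79000e-01  7.54000e-01 -7.74168e+02]
 [ 1.90000e-02 -8.49000e-01 -5.28000e-01  5.55157e+02]
 [ 0.00000e+00  0.00000e+00  0.00000e+00  1.00000e+00]]
top [[450.29682304   0.         319.94417953]
 [  0.         450.29682304 204.06029179]
 [  0.           0.           1.        ]] 0.030857927201560904 [[ 2.800000e-02 -9.930000e-01  1.110000e-01  4.944790e+02]
 [-9.990000e-01 -2.600000e-02  2.100000e-02 -1.463910e+02]
 [-1.700000e-02 -1.120000e-01 -9.940000e-01  1.098995e+03]
 [ 0.000000e+00  0.000000e+00  0.000000e+00  1.000000e+00]]
{'t': 0.1, 'joints': array([-1.43763406e+00,  4.91473020e-01,  1.55938006e+00,  3.97231398e-05,
        1.09169047e+00, -1.05602035e-01]), 'qvel': array([ 0.00046197, -0.00228589, -0.00239581,  0.00021457, -0.00040632,
        0.00121771]), 'tau': array([ 2.53705126e-03, -6.13621545e+01, -2.58607614e+01,  6.93631684e-02,
        4.69936151e-02, -6.98825625e-05]), 'eef_pos': array([ 147.8163581 , -607.05522552,  214.13940804]), 'tcp_rot': array([-3.14065077e+00, -1.35267072e-04,  2.38745905e-01]), 'ft_force': array([-0.49675768,  0.32408294,  0.44393879]), 'moment': array([ 0.04400992,  0.04280251, -0.00499369]), 'grip_force': 0.0, 'opening': 0.9996251561143137}
```

View pics/top0.png

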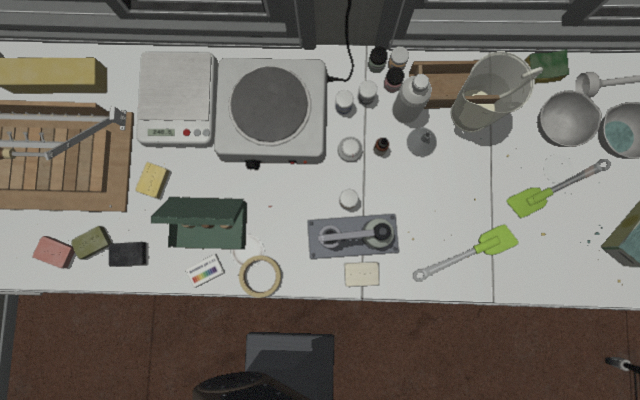

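View pics/scene0.png

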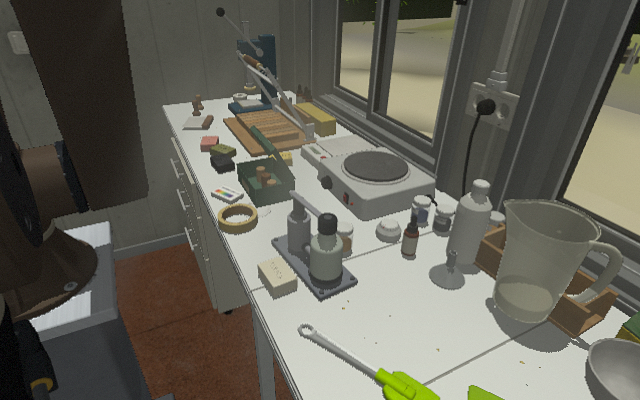

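The top view shows the pump plate with corners near (307,220), (395,214), (399,252) and (311,258). The black cap is near (379,233), and the tongue runs left to the plunger near (330,236). The scene view shows the cap at (327,224).

```bash
cat > h.py <<'E'
from cell import *
import cv2,numpy as np
def ray(n,u,v,c=None):
    c=c or calibration(n);K=c["camera_matrix"]
    d=np.array([(u-K[0,2])/K[0,0],(v-K[1,2])/K[1,1]]);p=d.copy()
    for _ in range(10): p=d/(1+c["k1"]*(p@p))
    return c["T"][:3,3],c["T"][:3,:3]@np.array([*p,1])
def onz(n,u,v,z,c=None):
    o,d=ray(n,u,v,c);return o+d*(z-o[2])/d[2]
def tri(a,b):
    (o,d),(p,e)=a,b
    s=np.linalg.lstsq(np.c_[d,-e],p-o,rcond=None)[0]
    x,y=o+s[0]*d,p+s[1]*e;return (x+y)/2,np.linalg.norm(x-y)
E
python3 - <<'E'
from h import *
t=cv2.imread("pics/top0.png");s=cv2.imread("pics/scene0.png")
def blobs(im,lo,hi,r,amin):
    x0,y0,x1,y1=r;g=im[y0:y1,x0:x1].max(2);m=((g>=lo)&(g<=hi)).astype(np.uint8)
    n,l,st,c=cv2.connectedComponentsWithStats(m)
    return [(st[i]+[x0,y0,0,0,0],c[i]+[x0,y0],(l==i)) for i in range(1,n) if st[i,4]>amin]
for b in blobs(t,0,60,(355,205,405,265),20): print("top dark",b[0],b[1],onz("top",*b[1],150))
for b in blobs(s,0,60,(305,200,350,250),20): print("scene dark",b[0],b[1])
hsv=t[205:265,295:410].max(2)
m=(hsv<150).astype(np.uint8)
c=max(cv2.findContours(m,0,2)[0],key=cv2.contourArea)+np.array([[295,205]])
r=cv2.minAreaRect(c);print(r)
for p in cv2.boxPoints(r): print("plate corner",p,onz("top",*p,12))
cv2.imwrite("pics/c.png",np.hstack([cv2.resize(t[205:265,300:405],None,fx=4,fy=4,interpolation=2)[:240],cv2.resize(s[190:250,270:365],None,fx=4,fy=4,interpolation=2)]))
E
```

```text
top dark [374 223  17  18 184] [381.82065217 231.76086957] [ 545.58919858 -258.36147419  150.        ]
top dark [355 238  12   7  36] [360.94444444 241.27777778] [ 524.43258657 -214.98186099  150.        ]
top dark [375 238  20  13  46] [385.86956522 245.91304348] [ 516.24537155 -267.16327875  150.        ]
scene dark [318 214  19  21 279] [327.82795699 225.5734767 ]
((352.308349609375, 234.4554901123047), (56.657806396484375, 90.07378387451172), 84.64418029785156)
plate corner [304.82385 210.45403] [599.55575118 -87.69076733  12.        ]
plate corner [394.5044 202.0465] [ 625.78553228 -304.32480751   12.        ]
plate corner [399.79285 258.45697] [ 490.57032065 -318.13783072   12.        ]
plate corner [310.1123 266.8645] [ 464.43059857 -104.70336104   12.        ]
```

View pics/c.png

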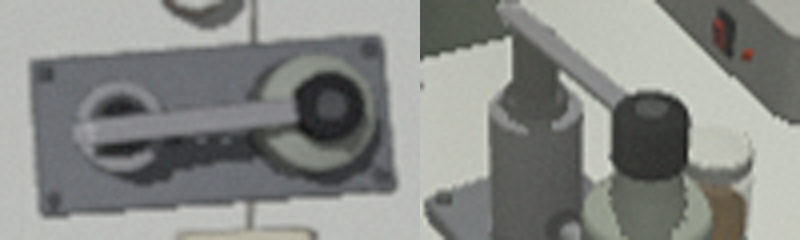

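The enlarged crop shows the plate corners at (307.5,220.5), (395.5,214), (399.2,252) and (310.8,258.8). The cap top is at (382.5,231.8) and the tongue tip at (319.5,238.2). In the scene view the cap top is at (327.5,216.5).

```bash
python3 - <<'E'
from h import *
C=[onz("top",*p,12)[:2] for p in [(307.5,220.5),(395.5,214),(399.2,252),(310.8,258.8)]]
C=np.array(C);print(C.round(1),[np.linalg.norm(C[i]-C[i-1]).round(1) for i in range(4)])
o=C.mean(0);ay=(C[0]+C[3]-C[1]-C[2]);ay/=np.linalg.norm(ay);print("centre",o,"y-axis",ay,np.degrees(np.arctan2(ay[1],ay[0])))
print("cap pred",o-55*ay,"plunger pred",o+55*ay)
print("cap",onz("top",382.5,231.75,152)); print("tip",onz("top",319.5,238.25,144))
print("tri",tri(ray("top",382.5,231.75),ray("scene",327.5,216.5)), onz("scene",327.5,216.5,152))
E
```

```text
[[ 575.3  -95. ]
 [ 596.8 -307. ]
 [ 505.8 -316.6]
 [ 483.6 -105.8]] [np.float64(92.3), np.float64(213.1), np.float64(91.5), np.float64(212.0)]
centre [ 540.38424396 -206.08295557] y-axis [-0.10285261  0.99469661] 95.90346039915123
cap pred [ 546.04113763 -260.79126896] plunger pred [ 534.7273503  -151.37464218]
cap [ 545.54383536 -259.54341139  152.        ]
tip [ 528.55712603 -127.78394127  144.        ]
tri (array([ 546.99282687, -259.92336264,  155.44336239]), np.float64(3.614201490398028)) [ 551.22439907 -256.03709229  152.        ]
```

Call:
{"api": "arm_command", "payload": {
  "delta_pos": [
    [0.08,0.07,0.02],
    [0.2,0.17,0.04],
    [0.32,0.28,0.06],
    [0.46,0.4,0.08],
    [0.56,0.5,0.1]
  ],
  "delta_rot": [
    [0,0,0.05],
    [0,0,0.12],
    [0,0,0.19],
    [0,0,0.26],
    [0,0,0.33]
  ],
  "claw": [0,0,0,0,0]
}}

```text
t: 0.52
eef_pos: [289.0, -480.8, 239.4]
tcp_rot: [-3.141, -0.0, 0.762]
ft_force: [-0.0, -0.7, -0.3]
opening: 1.003
grip_force: 0.0
```

Call:
{"api": "arm_command", "payload": {
  "delta_pos": [
    [0.12,0.1,0],
    [0.24,0.2,0],
    [0.36,0.3,0],
    [0.46,0.4,0],
    [0.56,0.5,0]
  ],
  "delta_rot": [
    [0,0,0.07],
    [0,0,0.14],
    [0,0,0.21],
    [0,0,0.28],
    [0,0,0.35]
  ],
  "claw": [0,0,0,0,0]
}}

```text
t: 0.93
eef_pos: [429.0, -355.7, 239.5]
tcp_rot: [-3.141, -0.0, 1.313]
ft_force: [0.1, -1.1, 0.3]
opening: 0.999
grip_force: 0.0
```

Call:
{"api": "arm_command", "payload": {
  "delta_pos": [
    [0.12,0.1,0],
    [0.24,0.2,0],
    [0.36,0.3,0],
    [0.44,0.36,0],
    [0.47,0.384,0]
  ],
  "delta_rot": [
    [0,0,0.06],
    [0,0,0.12],
    [0,0,0.18],
    [0,0,0.22],
    [0,0,0.242]
  ],
  "claw": [0,0,0,0,0]
}}

```text
t: 1.35
eef_pos: [547.5, -258.8, 239.2]
tcp_rot: [3.142, -0.001, 1.693]
ft_force: [0.1, 0.6, 0.3]
opening: 1.0
grip_force: 0.0
```

```bash
python3 - <<'E'
from h import *
print(state()["joints"].round(2),state()["eef_pos"])
c=calibration("wrist");im=read_camera("wrist");cv2.imwrite("pics/w1.png",im[:,:,::-1]);print(c["camera_matrix"],c["k1"],c["T"].round(3))
import pickle;pickle.dump(c,open("w1.pkl","wb"))
E
```

```text
[-0.55  0.44  1.58  0.    1.12 -0.67] [ 547.50110617 -258.83216608  239.19252485]
[[335.42644533   0.         315.53200818]
 [  0.         335.42644533 206.56550066]
 [  0.           0.           1.        ]] 0.012686749484550806 [[ 9.92000e-01  1.19000e-01  3.10000e-02  5.38858e+02]
 [ 1.23000e-01 -9.60000e-01 -2.51000e-01 -1.88590e+02]
 [ 0.00000e+00  2.53000e-01 -9.67000e-01  4.08445e+02]
 [ 0.00000e+00  0.00000e+00  0.00000e+00  1.00000e+00]]
```

View pics/w1.png

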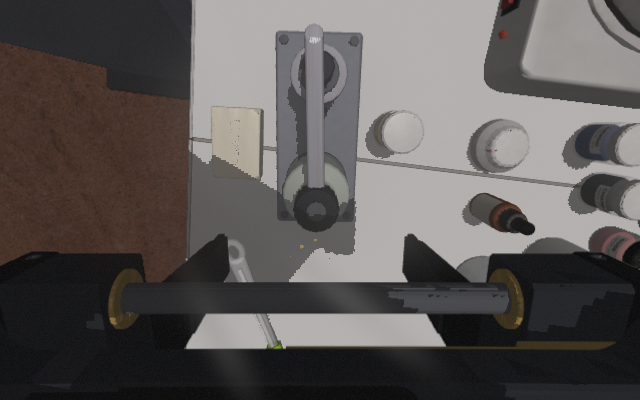

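The wrist view shows the cap top at (316.5,209) and the tongue running up to its tip near (314,27). The barrel's ring is centred near (319,72).

```bash
python3 - <<'E'
from h import *
import pickle;c=pickle.load(open("w1.pkl","rb"))
im=cv2.imread("pics/w1.png");g=im.max(2)
m=np.zeros_like(g);m[182:236,290:344]=(g[182:236,290:344]<75)
cs=max(cv2.findContours(m,0,2)[0],key=cv2.contourArea);print(cv2.minEnclosingCircle(cs),cv2.boundingRect(cs))
(u,v),r=cv2.minEnclosingCircle(cs)
print("cap",onz("w",u,v,150,c),"view",onz("w",316.5,209,152,c))
print("radius mm", r/335.4*260)
print("tip",onz("w",314,26,144,c)); print("mouth",onz("w",319,72.5,90,c))
for p in [(276.5,32),(362.5,33)]: print(onz("w",*p,12,c))
print("tri cap",tri(ray("w",316.5,209,c),ray("top",382.5,231.75)),tri(ray("w",314,26,c),ray("top",319.5,238.25)))
E
```

```text
((316.6923828125, 210.30319213867188), 28.399261474609375) (290, 185, 54, 47)
cap [ 548.50404453 -258.70003268  150.        ] view [ 548.1461382 -257.1145251  152.       ]
radius mm 22.014931375666183
tip [ 530.0251668 -125.548175   144.       ]
mouth [ 537.13024276 -148.99704212   90.        ]
[ 486.43232748 -104.78387092   12.        ]
[578.06928437 -94.45056256  12.        ]
tri cap (array([ 547.6787918 , -261.89722891,  133.51531907]), np.float64(2.289529184994732)) (array([ 529.28421909, -127.61431664,  151.31933746]), np.float64(2.0712090965480074))
```

Call:
{"api": "arm_command", "payload": {
  "delta_pos": [
    [0,0,-0.06],
    [0,0,-0.16],
    [0,0,-0.28],
    [0,0,-0.4],
    [0,0,-0.468]
  ],
  "delta_rot": [
    [0,0,0],
    [0,0,0],
    [0,0,0],
    [0,0,0],
    [0,0,0]
  ],
  "claw": [0,0,0,0,0]
}}

```text
t: 1.82
eef_pos: [543.3, -261.8, 119.7]
tcp_rot: [-3.139, -0.002, 1.684]
ft_force: [-0.1, -0.0, -0.3]
opening: 0.996
grip_force: 0.0
```

Call:
{"api": "arm_command", "payload": {
  "delta_pos": [
    [0,0,0],
    [0,0,0],
    [0,0,0],
    [0,0,0],
    [0,0,0]
  ],
  "delta_rot": [
    [0,0,0],
    [0,0,0],
    [0,0,0],
    [0,0,0],
    [0,0,0]
  ],
  "claw": [0.3,0.5,0.7,0.8,0.8]
}}

```text
t: 2.23
eef_pos: [545.7, -261.7, 124.1]
tcp_rot: [3.14, 0.001, 1.687]
ft_force: [0.3, 0.2, 0.9]
opening: 0.706
grip_force: 0.0
```

Call:
{"api": "arm_command", "payload": {
  "delta_pos": [
    [0,0,0],
    [0,0,0],
    [0,0,0],
    [0,0,0],
    [0,0,0]
  ],
  "delta_rot": [
    [0,0,0],
    [0,0,0],
    [0,0,0],
    [0,0,0],
    [0,0,0]
  ],
  "claw": [1,1,1,1,1]
}}

```text
t: 2.65
eef_pos: [548.0, -261.1, 122.9]
tcp_rot: [3.136, 0.001, 1.686]
ft_force: [11.1, 3.3, -5.8]
opening: 0.371
grip_force: 30.0
```

Call:
{"api": "arm_command", "payload": {
  "delta_pos": [
    [0.004,0,0],
    [0.006,0,0],
    [0.006,0,0],
    [0.006,0,0],
    [0.006,0,0]
  ],
  "delta_rot": [
    [0,0,0.03],
    [0,0,0.07],
    [0,0,0.12],
    [0,0,0.17],
    [0,0,0.22]
  ],
  "claw": [1,1,1,1,1]
}}

```text
t: 3.07
eef_pos: [548.7, -260.8, 122.9]
tcp_rot: [3.138, 0.002, 2.036]
ft_force: [10.9, 5.2, -2.2]
opening: 0.376
grip_force: 30.0
```

```bash
python3 -c "
from h import *
s=state();print(s['ft_force'],s['moment'],s['eef_pos'],s['tcp_rot'])"
```

```text
[10.94529268  5.23353853 -2.17821636] [ 0.843827   -1.93956393 -0.16349284] [ 548.6688588  -260.83016824  122.90298069] [3.13819957e+00 1.77245730e-03 2.03605697e+00]
```

Call:
{"api": "arm_command", "payload": {
  "delta_pos": [
    [0.004,0.002,0],
    [0.006,0.004,0],
    [0.008,0.004,0],
    [0.008,0.004,0],
    [0.008,0.004,0]
  ],
  "delta_rot": [
    [0,0,0.05],
    [0,0,0.1],
    [0,0,0.15],
    [0,0,0.2],
    [0,0,0.25]
  ],
  "claw": [1,1,1,1,1]
}}

```text
t: 3.48
eef_pos: [549.4, -260.2, 122.9]
tcp_rot: [3.141, 0.001, 2.429]
ft_force: [3.4, 1.6, 1.4]
opening: 0.369
grip_force: 30.0
```

Call:
{"api": "arm_command", "payload": {
  "delta_pos": [
    [0,0,0],
    [0,0,0],
    [0,0,0],
    [0,0,0],
    [0,0,0]
  ],
  "delta_rot": [
    [0,0,0.05],
    [0,0,0.1],
    [0,0,0.15],
    [0,0,0.2],
    [0,0,0.25]
  ],
  "claw": [1,1,1,1,1]
}}

```text
t: 3.9
eef_pos: [549.8, -259.6, 122.9]
tcp_rot: [3.14, 0.002, 2.821]
ft_force: [5.4, 6.3, 1.1]
opening: 0.366
grip_force: 30.0
```

Call:
{"api": "arm_command", "payload": {
  "delta_pos": [
    [0,0.004,0],
    [0,0.004,0],
    [0,0.004,0],
    [0,0.004,0],
    [0,0.004,0]
  ],
  "delta_rot": [
    [0,0,0.05],
    [0,0,0.1],
    [0,0,0.15],
    [0,0,0.19],
    [0,0,0.21]
  ],
  "claw": [1,1,1,1,1]
}}

```text
t: 4.32
eef_pos: [549.5, -258.8, 122.9]
tcp_rot: [3.141, 0.001, -3.133]
ft_force: [0.5, 3.4, 1.9]
opening: 0.373
grip_force: 30.0
```

```bash
python3 -c "
from h import *
s=state();print(s['ft_force'],s['moment'],s['eef_pos'],s['tcp_rot'],s['joints'])"
```

```text
[0.50070842 3.38763421 1.94072938] [ 0.55039168 -0.28918044 -0.66302569] [ 549.46961168 -258.78203678  122.85650864] [ 3.14087546e+00  1.18754183e-03 -3.13270512e+00] [-5.49426368e-01  5.68213561e-01  1.69851567e+00  1.61317663e-03
  8.74236784e-01 -2.13014526e+00]
```

Call:
{"api": "arm_command", "payload": {
  "delta_pos": [
    [0,0,0],
    [0,0,0],
    [0,0,0],
    [0,0,0],
    [0,0,0]
  ],
  "delta_rot": [
    [0,0,0],
    [0,0,0],
    [0,0,0],
    [0,0,0],
    [0,0,0]
  ],
  "claw": [0.5,0.3,0,0,0]
}}

```text
t: 4.73
eef_pos: [548.8, -259.4, 122.6]
tcp_rot: [3.142, -0.0, -3.136]
ft_force: [0.6, -0.4, 0.7]
opening: 0.663
grip_force: 0.0
```

Call:
{"api": "arm_command", "payload": {
  "delta_pos": [
    [0,0,0],
    [0,0,0.06],
    [0,0,0.16],
    [0,0,0.28],
    [0,0,0.38]
  ],
  "delta_rot": [
    [0,0,0],
    [0,0,0],
    [0,0,0],
    [0,0,0],
    [0,0,0]
  ],
  "claw": [0,0,0,0,0]
}}

```text
t: 5.15
eef_pos: [548.8, -259.3, 219.2]
tcp_rot: [-3.142, 0.0, -3.136]
ft_force: [-0.8, -0.3, -0.2]
opening: 0.986
grip_force: 0.0
```

Call:
{"api": "arm_command", "payload": {
  "delta_pos": [
    [0,0,0.06],
    [0,0.04,0.1],
    [0,0.04,0.1],
    [0,0.04,0.1],
    [0,0.04,0.1]
  ],
  "delta_rot": [
    [0,0,-0.07],
    [0,0,-0.14],
    [0,0,-0.21],
    [0,0,-0.28],
    [0,0,-0.35]
  ],
  "claw": [0,0,0,0,0]
}}

```text
t: 5.57
eef_pos: [548.8, -249.2, 243.0]
tcp_rot: [3.142, 0.001, 2.593]
ft_force: [-0.5, -0.6, -0.1]
opening: 0.998
grip_force: 0.0
```

Call:
{"api": "arm_command", "payload": {
  "delta_pos": [
    [0,0,0],
    [0,0,0],
    [0,0,0],
    [0,0,0],
    [0,0,0]
  ],
  "delta_rot": [
    [0,0,-0.07],
    [0,0,-0.14],
    [0,0,-0.21],
    [0,0,-0.28],
    [0,0,-0.35]
  ],
  "claw": [0,0,0,0,0]
}}

```text
t: 5.98
eef_pos: [548.8, -249.3, 242.6]
tcp_rot: [-3.142, -0.0, 2.043]
ft_force: [0.4, 0.5, 0.8]
opening: 1.004
grip_force: 0.0
```

Call:
{"api": "arm_command", "payload": {
  "delta_pos": [
    [0,0,0],
    [0,0,0],
    [0,0,0],
    [0,0,0],
    [0,0,0]
  ],
  "delta_rot": [
    [0,0,-0.07],
    [0,0,-0.14],
    [0,0,-0.2],
    [0,0,-0.24],
    [0,0,-0.24]
  ],
  "claw": [0,0,0,0,0]
}}

```text
t: 6.4
eef_pos: [548.8, -249.3, 242.6]
tcp_rot: [3.142, 0.0, 1.668]
ft_force: [-0.7, -0.2, 0.9]
opening: 0.998
grip_force: 0.0
```

```bash
python3 - <<'E'
from h import *
print(state()["eef_pos"],state()["tcp_rot"])
import pickle
c=calibration("wrist");im=read_camera("wrist");cv2.imwrite("pics/w2.png",im[:,:,::-1]);pickle.dump(c,open("w2.pkl","wb"))
cv2.imwrite("pics/t2.png",read_camera("top")[:,:,::-1])
cv2.imwrite("pics/s2.png",read_camera("scene")[:,:,::-1])
E
```

```text
[ 548.7836343  -249.30076092  242.64797554] [3.14156848e+00 7.96339116e-06 1.66824781e+00]
```

View pics/w2.png

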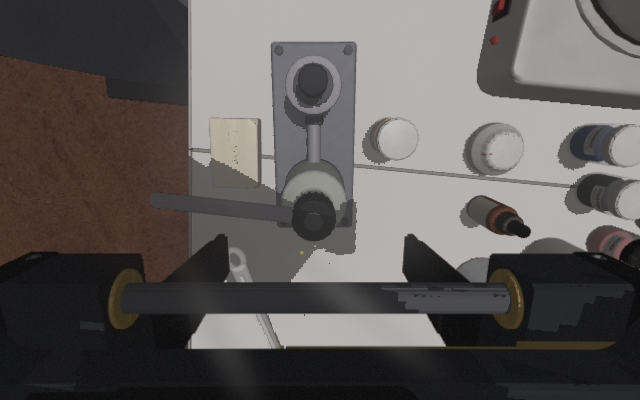

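The tongue now runs left along the pump's -x to about (152,199). The plunger handle top is exposed near (313,79), and the barrel ring is centred near (313,84).

```bash
python3 - <<'E'
from h import *
import pickle;c=pickle.load(open("w2.pkl","rb"))
def dark(f,x0,y0,x1,y1,th):
    im=cv2.imread(f);m=(im[y0:y1,x0:x1].max(2)<th).astype(np.uint8)
    k=max(cv2.findContours(m,0,1)[0],key=cv2.contourArea)+np.array([[x0,y0]]);return cv2.minEnclosingCircle(k),cv2.boundingRect(k)
print(dark("pics/w2.png",290,55,336,105,60),dark("pics/w2.png",290,55,336,105,75))
print(dark("pics/w2.png",285,190,340,242,60))
w=cv2.imread("pics/w2.png")[50:120,265:365];t=cv2.imread("pics/t2.png")[205:265,300:400]
cv2.imwrite("pics/c2.png",np.hstack([cv2.resize(w,(400,280),interpolation=2),cv2.resize(t,(467,280),interpolation=2)[:,:400]]))
d1=np.degrees(np.arctan2(*(onz("w",152,199.5,142,c)-onz("w",314,216,150,c))[[1,0]]));print("tongue angle",d1, onz("w",152,199.5,142,c), onz("w",314,216,151,c))
E
```

```text
(((310.6283874511719, 82.25675964355469), 16.63451385498047), (298, 67, 29, 32)) (((312.5, 84.01219177246094), 21.018245697021484), (294, 63, 34, 42))
(((313.30487060546875, 216.03659057617188), 24.41913414001465), (291, 192, 45, 49))
tongue angle -179.4646229095174 [ 414.07751923 -256.44110015  142.        ] [ 548.17933134 -254.89598932  151.        ]
```

View pics/c2.png

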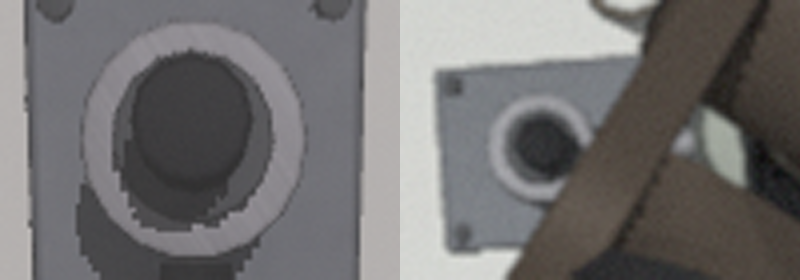

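The wrist crop puts the handle's top disc at about (313,77.5) and the barrel ring's centre at (313.4,84.7). The top crop puts the handle at about (331.5,236.5).

```bash
python3 - <<'E'
from h import *
import pickle;c=pickle.load(open("w2.pkl","rb"))
print("handle w",onz("w",313,77.5,136,c),"ring w",onz("w",313.4,84.7,90,c),"handle top",onz("top",331.5,236.5,136),"ring top",onz("top",330,236.9,90))
print("cap w2",onz("w",313.5,215.5,152,c),"tri",tri(ray("w",313,77.5,c),ray("top",331.5,236.5)))
E
```

```text
handle w [ 537.03366927 -148.64365146  136.        ] ring w [ 537.16341475 -149.64677048   90.        ] handle top [ 533.27477118 -153.12192719  136.        ] ring top [ 534.14312526 -150.11503492   90.        ]
cap w2 [ 547.7134046  -254.22553446  152.        ] tri (array([ 534.95471189, -151.80235784,  153.88168231]), np.float64(5.359420253438511))
```

Call:
{"api": "arm_command", "payload": {
  "delta_pos": [
    [-0.01,0.1,0],
    [-0.02,0.22,0],
    [-0.04,0.34,0],
    [-0.044,0.4,0],
    [-0.044,0.4,0]
  ],
  "delta_rot": [
    [0,0,0],
    [0,0,0],
    [0,0,0],
    [0,0,0],
    [0,0,0]
  ],
  "claw": [0,0,0,0,0]
}}

```text
t: 6.97
eef_pos: [537.6, -146.9, 243.0]
tcp_rot: [3.141, -0.0, 1.675]
ft_force: [1.1, -0.3, -0.2]
opening: 1.003
grip_force: 0.0
```

Call:
{"api": "arm_command", "payload": {
  "delta_pos": [
    [0,0,-0.06],
    [0,0,-0.16],
    [0,0,-0.26],
    [0,0,-0.34],
    [0,0,-0.4]
  ],
  "delta_rot": [
    [0,0,0],
    [0,0,0],
    [0,0,0],
    [0,0,0],
    [0,0,0]
  ],
  "claw": [0,0,0,0,0]
}}

```text
t: 7.38
eef_pos: [537.8, -150.2, 140.9]
tcp_rot: [-3.141, -0.0, 1.672]
ft_force: [0.1, -0.7, 0.4]
opening: 0.999
grip_force: 0.0
```

Call:
{"api": "arm_command", "payload": {
  "delta_pos": [
    [0,0,-0.04],
    [0,0,-0.08],
    [0,0,-0.12],
    [0,0,-0.144],
    [0,0,-0.15]
  ],
  "delta_rot": [
    [0,0,0],
    [0,0,0],
    [0,0,0],
    [0,0,0],
    [0,0,0]
  ],
  "claw": [0,0,0,0,0]
}}

```text
t: 7.8
eef_pos: [537.7, -149.4, 104.3]
tcp_rot: [-3.141, -0.0, 1.672]
ft_force: [-0.3, 0.1, 0.5]
opening: 0.999
grip_force: 0.0
```

```bash
python3 - <<'E'
from h import *
import pickle
s=state();print(s["eef_pos"],s["tcp_rot"],s["ft_force"],s["moment"])
c=calibration("wrist");cv2.imwrite("pics/w3.png",read_camera("wrist")[:,:,::-1]);pickle.dump(c,open("w3.pkl","wb"))
E
```

```text
[ 537.72432801 -149.36605184  104.34735876] [-3.14092391e+00 -3.40890102e-04  1.67151779e+00] [-0.25976455  0.06290853  0.4665421 ] [-0.04551252 -0.11758323 -0.00108885]
```

View pics/w3.png

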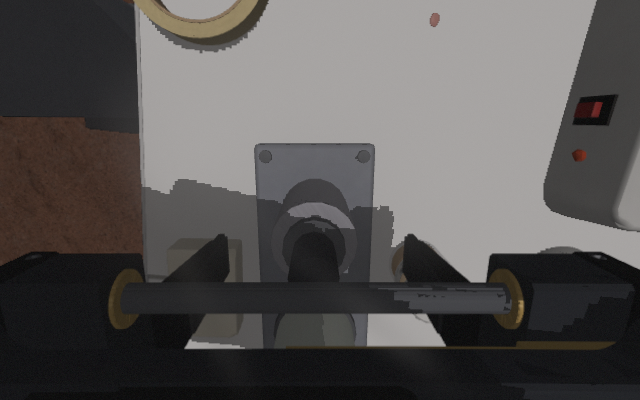

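The handle (u≈314) stands about midway between the fingertips (u≈225 and 408). Closing now.

Call:
{"api": "arm_command", "payload": {
  "delta_pos": [
    [0,0,0],
    [0,0,0],
    [0,0,0],
    [0,0,0],
    [0,0,0]
  ],
  "delta_rot": [
    [0,0,0],
    [0,0,0],
    [0,0,0],
    [0,0,0],
    [0,0,0]
  ],
  "claw": [0.3,0.5,0.6,0.65,0.65]
}}

```text
t: 8.27
eef_pos: [538.0, -149.3, 105.5]
tcp_rot: [3.141, 0.0, 1.671]
ft_force: [0.8, -0.4, -1.4]
opening: 0.706
grip_force: 0.0
```

Call:
{"api": "arm_command", "payload": {
  "delta_pos": [
    [0,0,0],
    [0,0,0],
    [0,0,0],
    [0,0,0],
    [0,0,0]
  ],
  "delta_rot": [
    [0,0,0],
    [0,0,0],
    [0,0,0],
    [0,0,0],
    [0,0,0]
  ],
  "claw": [0.7,0.75,0.8,0.9,1]
}}

```text
t: 8.68
eef_pos: [537.8, -149.3, 105.1]
tcp_rot: [3.142, -0.0, 1.671]
ft_force: [-0.5, 0.6, 0.1]
opening: 0.355
grip_force: 0.0
```

Call:
{"api": "arm_command", "payload": {
  "delta_pos": [
    [0,0,0],
    [0,0,0],
    [0,0,0],
    [0,0,0],
    [0,0,0]
  ],
  "delta_rot": [
    [0,0,0],
    [0,0,0],
    [0,0,0],
    [0,0,0],
    [0,0,0]
  ],
  "claw": [1,1,1,1,1]
}}

```text
t: 9.1
eef_pos: [537.9, -149.3, 105.1]
tcp_rot: [3.141, -0.0, 1.671]
ft_force: [0.6, 0.1, -0.4]
opening: 0.247
grip_force: 30.0
```

```bash
python3 -c "
from h import *
s=state();print(s['ft_force'],s['moment'],s['eef_pos'],s['tcp_rot'])"
```

```text
[ 0.6334022   0.13407614 -0.39386931] [ 0.00791948 -0.22529191  0.00776498] [ 537.87345268 -149.26875052  105.13742873] [ 3.14145852e+00 -2.04618171e-05  1.67132599e+00]
```

Call:
{"api": "arm_command", "payload": {
  "delta_pos": [
    [0,0,0.004],
    [0,0,0.012],
    [0,0,0.02],
    [0,0,0.028],
    [0,0,0.036]
  ],
  "delta_rot": [
    [0,0,0],
    [0,0,0],
    [0,0,0],
    [0,0,0],
    [0,0,0]
  ],
  "claw": [1,1,1,1,1]
}}

```text
t: 9.52
eef_pos: [537.8, -149.3, 114.4]
tcp_rot: [3.142, -0.0, 1.671]
ft_force: [-0.9, 0.4, -2.4]
opening: 0.249
grip_force: 30.0
```

```bash
python3 -c "
from h import *
s=state();print(s['ft_force'],s['moment'],s['eef_pos'],s['tcp_rot'])"
```

```text
[-0.91698928  0.35075564 -2.37873218] [-0.04694383 -0.09086839 -0.05537009] [ 537.81438797 -149.25713952  114.38345942] [ 3.14155662e+00 -3.09641057e-05  1.67136977e+00]
```

Call:
{"api": "arm_command", "payload": {
  "delta_pos": [
    [0,0,0.01],
    [0,0,0.02],
    [0,0,0.03],
    [0,0,0.04],
    [0,0,0.05]
  ],
  "delta_rot": [
    [0,0,0],
    [0,0,0],
    [0,0,0],
    [0,0,0],
    [0,0,0]
  ],
  "claw": [1,1,1,1,1]
}}

```text
t: 9.93
eef_pos: [537.8, -149.3, 126.9]
tcp_rot: [3.141, 0.0, 1.671]
ft_force: [-1.1, -0.0, -2.6]
opening: 0.243
grip_force: 30.0
```

Call:
{"api": "arm_command", "payload": {
  "delta_pos": [
    [0,0,0.01],
    [0,0,0.02],
    [0,0,0.03],
    [0,0,0.04],
    [0,0,0.05]
  ],
  "delta_rot": [
    [0,0,0],
    [0,0,0],
    [0,0,0],
    [0,0,0],
    [0,0,0]
  ],
  "claw": [1,1,1,1,1]
}}

```text
t: 10.35
eef_pos: [537.9, -149.3, 139.4]
tcp_rot: [3.141, 0.0, 1.671]
ft_force: [0.2, 0.4, -2.1]
opening: 0.244
grip_force: 30.0
```

Call:
{"api": "arm_command", "payload": {
  "delta_pos": [
    [0,0,0.008],
    [0,0,0.016],
    [0,0,0.022],
    [0,0,0.024],
    [0,0,0.024]
  ],
  "delta_rot": [
    [0,0,0],
    [0,0,0],
    [0,0,0],
    [0,0,0],
    [0,0,0]
  ],
  "claw": [1,1,1,1,1]
}}

```text
t: 10.77
eef_pos: [537.9, -149.3, 145.3]
tcp_rot: [3.141, 0.0, 1.671]
ft_force: [-0.3, 0.5, -1.6]
opening: 0.248
grip_force: 30.0
```

Call:
{"api": "arm_command", "payload": {
  "delta_pos": [
    [0,0,0],
    [0,0,0],
    [0,0,0],
    [0,0,0],
    [0,0,0]
  ],
  "delta_rot": [
    [0,0,0],
    [0,0,0],
    [0,0,0],
    [0,0,0],
    [0,0,0]
  ],
  "claw": [1,1,1,1,1]
}}

```text
t: 11.18
eef_pos: [537.8, -149.3, 145.1]
tcp_rot: [-3.142, -0.0, 1.671]
ft_force: [-0.1, 0.2, -1.8]
opening: 0.247
grip_force: 30.0
```

```bash
python3 -c "
from h import *
s=state();print(s['ft_force'],s['moment'],s['eef_pos'],s['tcp_rot'])
im=read_camera('scene')[:,:,::-1];cv2.imwrite('pics/s3.png',cv2.resize(im[150:310,210:410],(750,600),interpolation=2))"
```

```text
[-0.11433355  0.20889096 -1.79160993] [-0.01758229 -0.14189162 -0.0011761 ] [ 537.822327   -149.26332818  145.08733851] [-3.14153557e+00 -3.99593663e-05  1.67138509e+00]
```

View pics/s3.png

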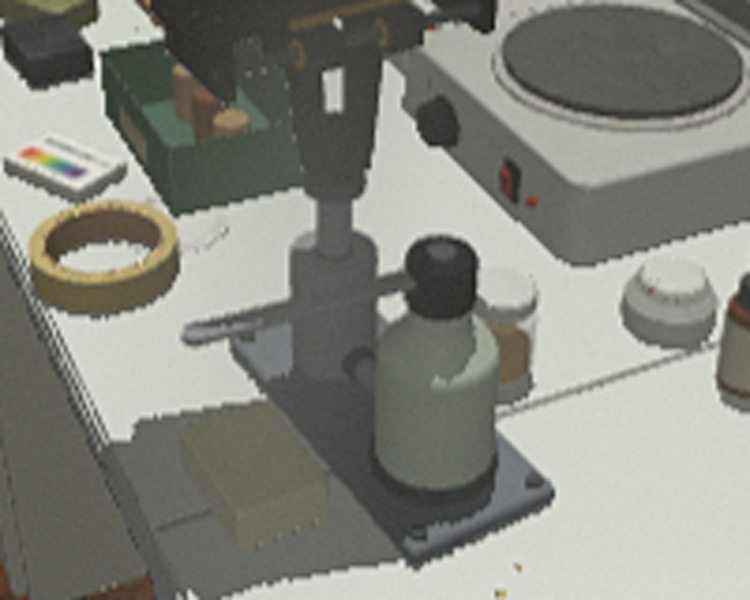

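The picture shows the rod drawn up out of the barrel at (335,225), the tongue swung to the robot's side with its tip at (190,333), and the bystanders in place.

```bash
python3 -c "
from cell import *
print(job_done())"
```

```text
the job is handed in; nothing more can be done
None
```

The job is handed in: the vent cap was turned about 83° anticlockwise to its stop, and the gripper is holding the plunger upright and still, 40 mm up by the arm's own reading (145.1 mm against 105.1 mm gripped). I could not make out the dark ring at the mouth in the last picture.

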